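Scrape the palette and close the paint box

TASK

Pack up the wooden paint box: take the wide-bladed palette scraper from the table and draw its blade edge along the grey glass palette, from the end far from the robot to the near end, keeping it in light, steady contact all the way. Then lay the scraper flat in the box's empty tool trough, and swing the lid up over the vertical and lower it gently until the box is fully shut. Do not slam the lid or bear down hard on the glass, and leave the other things on the table where they are.

Things in the scene. Friction and masses are not known exactly. Their poses are not given: they have to be found in the camera images.
- paintbox: wooden sketch box fixed to the table, lid open on the robot's right; without lid 230 (x) x 240 (y) x 70 mm high, walls 10 mm. Origin: centre of its underside; z up; +x to the hinged side, -x to its front, +y away from the robot (within 0.25 rad). Grey palette in the hinge-side part, empty tool trough along the front, divider between (x -25 to -19, 65 mm high)
- palette_top (a point): centre of the palette's top face, 65 mm above the table, 5 mm below the rim; axes as the box's. The face is flat and level, 124 (x) x 220 mm (y); its ends are those in y. Small mounds of paint along its hinge edge (x over 40 mm from here) are only painted on: nothing can touch them
- palette: the rigid grey glass palette with its tray, fixed in the box (origin and axes are those of the box)
- trough (a point): centre of the tool trough's floor, 30 mm above the table and 40 mm below the rim; axes as the box's; the trough is 80 mm (x) by 220 mm (y) inside
- hinge (a point): middle of the lid's hinge line, on the rim of the hinge-side wall, 70 mm above the table; the line runs along the box's y axis
- lid_handle (a point): centre of the brass bar on the lid's free edge: round, 12 mm thick, 100 mm long, parallel to the hinge, on two end posts, 30 mm of clear space between bar and lid edge. 266 mm from the hinge line along the lid and 12 mm off the rim plane: with the lid at angle q its box x = 115 - 266 cos q + 12 sin q, z = 70 + 266 sin q + 12 cos q mm
- lid (a joint): lid angle q, rad: 0 shut on the rim, 1.57 upright, about 2.0 as found, leaning back on its stop hinges. The lid is 230 x 240 x 24 mm (a frame, hollow 18 mm deep on the inside), 0.5 to 0.7 kg, nearly frictionless: let go between its stops it falls
- scraper_grip (a point): centre (half-way up, 11 mm above what it lies on) of the palette scraper's wooden handle. Handle 100 mm long, 18 mm wide, 22 mm high; the scraper is 162 mm long, 70 to 110 g, lying flat; x runs along the handle to the blade, z up as it lies. The blade points towards the robot within 0.25 rad
- scraper_edge (a point): middle of the straight front edge of the scraper's steel blade, 112 mm from the handle's centre along x, at mid-height of the handle; the blade is flat, stiff, 54 mm long, 50 mm wide and 3 mm thick
- knife_mid (a point): palette knife, to be left alone: like the scraper but with a narrow 18 mm blade on a thin neck, 170 mm long; point near its middle. It lies beside the scraper, on either side
- jar_mid (a point): closed amber jar, 68 mm across, 85 mm high, to be left alone; its middle
- bottle_mid (a point): white bottle, 68 mm across, 190 mm high, to be left alone; its middle
- tube_mid (a point): aluminium paint tube lying flat, about 125 x 40 x 20 mm, to be left alone; its middle
- tape_mid (a point): roll of tape lying flat, 100 mm across, 24 mm high, to be left alone; its middle
- brushpot_mid (a point): steel pot of brushes, 80 mm across, 100 mm high, brushes to 230 mm, to be left alone; middle of the pot
Things that resemble listed ones, but are neither listed nor needed, are in the scene too. What is shaped like the part that bears scraper_grip but green is not meant.

How it is judged:
By the outcome, as a careful person would: the job done as asked, in the order asked, and still so for the second after the job is handed in, with the robot touching nothing.
It also fails if it takes over 69 s, if anything falls off the work surface, if the arm or the gripper's body presses on something with over 40 N, if the wrist force passes 120 N, or if a joint passes its speed limit or range.

ROBOT

A 7-joint arm with a two-finger parallel gripper is mounted at the origin on the work surface. World frame = base frame: x ahead of the robot, y to its left, z up, the work surface at z = 0. Lengths are in m, angles in rad, forces in N, time in s.
With the tool pointing down it reaches from about 0.425 to 0.875 m from the base axis. Payload 4.7 kg.
Tool frame: the origin (TCP) lies on the centre line of the jaws, within the pads' length; the fingertips stand ahead of it and the grasp point (between the pads) lies 2 mm behind it (nose_length is the z of the fingertips in the tool frame, in m); z points along the fingers, y is the line along which they close (so a half turn about z gives the same grasp; the last joint's range is limited). The gripper opens to 87 mm and grips with 3 to 60 N. Pads are 19 mm wide; open, the fingers measure 117 mm over their backs; the gripper's body (75 mm by 190 mm) begins 51 mm behind the grasp point.
Start: joints at [1.253, 0.321, -0.07, 1.45, 0.023, 1.371, -0.057], TCP at [0.212, -0.615, 0.215] pointing down, gripper open.
Joint ranges: [-2.86, 2.86], [-0.3, 2.09], [-1.38, 1.24], [0.06, 2.45], [-1.56, 4.7], [0.09, 2.05], [-2.69, 2.69]. Speed limits (rad/s): [2.57, 2.57, 3.14, 3.14, 3.14, 3.14, 3.14].

INTERFACE

Orientations are given as a rotation vector (axis times angle).
In Python, from bench import * gives the robot as it stands.
- The arm moves only by the tool send_rows, never from a script. Its arguments are lists of equal length, an entry for each row: "xyz": the shift along the tool's x, y, z in mm, a list of three; "dr": the turn, a rotation vector about the tool's x, y, z in rad, a list of three. A call has exactly 10 rows; each row is the pose to reach, as a shift and turn from the pose commanded when the call began, along the tool's axes at that moment; what a row does not reach only later rows make up. A row lasts 1/12 s, in which the tool goes at most 41.7 mm and 7.16 degrees, less where a joint would pass 70% of its speed; a pose out of reach is approached as far as the arm can. A call with a gripper value outside its range is refused whole. "jaw" is the finger opening in mm, from 0 to 87, set as the call begins (left out, the last holds). The fingers move at their own pace and stop on an object; "grip_force" is the grip in N (left out, the last holds). Time passes only in rows, so rows that repeat a pose let the fingers close, or fill a call up. It gives the time, the measured TCP pose, the force, the opening and the grip force at its end, in the units of the state.
- get_state(): the state, without advancing time (a new reading comes with each control period).
- get_image(name): name is "scene" or "top" or "wrist"; returns the picture (420x560x3 uint8, red, green, blue); there is no depth.
- calibration(name): a dict with "vfov" (degrees; the focal length in pixels is half the picture's height over the tangent of half this angle, whatever the lens; pixels are square), "cx", "cy" (the principal point, pixels), "rvec" (rotation vector, rad) and "tvec" (3), from world to camera coordinates, as OpenCV has them; the wrist camera has in their place "hand_eye" (4x4, takes a point from camera to tool coordinates, whose origin is the TCP and whose axes are the flange's). Camera axes: x right, y down, z forward; pixel columns grow to the right and rows downward; lengths in m; the calibration is good to about 2 mm. A picture is of the moment at which its call begins: read the wrist's pose just before it. calibration takes no time and is no camera call.
- close_job(): hands the job in; it is judged then, once.
The state is a dict: "time": time; "joint_positions": joint angles; "qd": joint speeds; "joint_torque": joint torques, N m; "position": TCP position; "tool_rot": TCP orientation; "ft_force": force on the tool from outside, world axes, zero at the start; "torque": the same for the moment, N m; "grip_width": opening from 0.0 (shut) to 1.0 (fully open); "grip_force": force on a finger pad.
Only numpy, scipy, OpenCV 4.12 (cv2) and the standard library are available. Lean on these libraries where they do the work, as an engineer would, in place of code of your own. Each camera call takes 0.05 s, during which the arm holds its last target. There are 200 camera calls.

## Working session

There is one attempt and no reset: what is moved stays moved. The work goes in short steps, Python scripts to look and compute and a tool call to move; the robot and the scene stay as the last step left them, time stands still between calls to the robot, and variables do not carry over. Pictures are saved under pics/ and viewed, at most 10 in all, crops included, and the job is handed in when it is done.

Besides the shell and the picture viewer there is one more tool, called as name(argument=value, ...) on one line, values as JSON. send_rows: Moves the arm, as the interface text tells. Its arguments: {"type":"object","properties":{"xyz":{"type":"array"},"dr":{"type":"array"},"jaw":{"type":"number"},"grip_force":{"type":"number"}},"required":["xyz","dr"]}

```bash
mkdir -p pics; ls; python3 - <<'E'
from bench import *
import cv2
s=get_state();print(s)
for n in("scene","top"):
    c=calibration(n);print(n,c)
    im=get_image(n);cv2.imwrite(f"pics/{n}0.png",im[:,:,::-1])
print(calibration("wrist"))
import bench;print([k for k in dir(bench) if k[0]!='_'])
E
```

```text
pics
{'time': 0.0, 'joint_positions': array([ 1.25306525,  0.32183761, -0.07007342,  1.45166278,  0.02261759,
        1.3707876 , -0.05693191]), 'qd': array([-8.09966974e-04, -7.17646716e-04, -1.64646953e-04,  1.04028987e-03,
       -5.16750422e-04, -9.83131952e-04,  9.59041415e-05]), 'joint_torque': array([-4.98379013e-04, -4.91291034e+01, -4.04067300e-01, -3.12537825e+01,
       -6.39946223e-02,  4.35722864e-02,  1.47108813e-04]), 'position': array([ 0.21151057, -0.61403225,  0.21385809]), 'tool_rot': array([-3.09661942e+00, -5.18530138e-01,  6.76530269e-04]), 'ft_force': array([-0.94786898, -0.33404098, -0.17259791]), 'torque': array([ 0.04495728, -0.04820404,  0.04333179]), 'grip_force': 0.0, 'grip_width': 1.0009455655906758}
scene {'vfov': 51.564320546923746, 'cx': 275.07402714956174, 'cy': 208.58452119679768, 'rvec': array([ 1.79417715,  2.06300726, -0.5774409 ]), 'tvec': array([ 0.11663579, -0.40624464,  1.58857112])}
top {'vfov': 42.1393879485854, 'cx': 275.5358885334933, 'cy': 204.22213105690815, 'rvec': array([ 2.19373176, -2.18971602,  0.05304306]), 'tvec': array([-0.0386807 ,  0.53561654,  2.0978306 ])}
{'vfov': 64.26617901870029, 'cx': 278.27039706585373, 'cy': 209.43714783593245, 'hand_eye': array([[ 7.94509668e-04, -9.70151153e-01, -2.42499708e-01,
         6.55092275e-02],
       [ 9.99999621e-01,  6.84344956e-04,  5.38521548e-04,
         7.86322014e-04],
       [-3.56493848e-04, -2.42500044e-01,  9.70151329e-01,
        -1.69644439e-01],
       [ 0.00000000e+00,  0.00000000e+00,  0.00000000e+00,
         1.00000000e+00]])}
['MotionError', 'calibration', 'close_job', 'get_image', 'get_state', 'nose_length']
```

View pics/scene0.png

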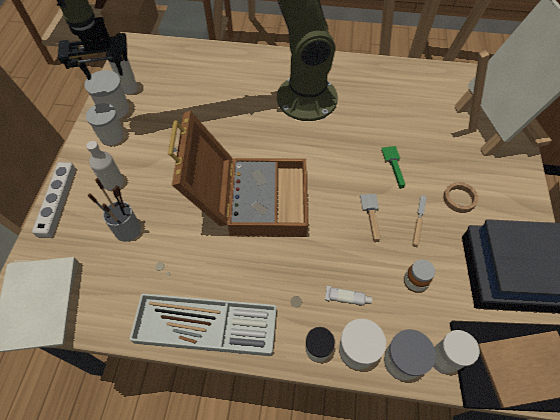

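View pics/top0.png

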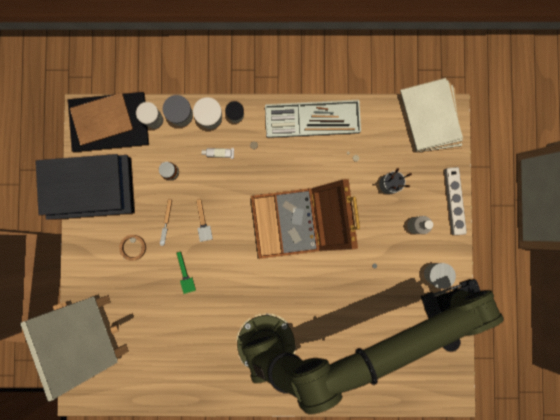

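```bash
python3 - <<'E'
import cv2,numpy as np
t=cv2.imread("pics/top0.png")[170:270,240:370];u=cv2.imread("pics/top0.png")[185:255,150:220]
a=cv2.resize(t,None,fx=4,fy=4,interpolation=2);b=cv2.resize(u,None,fx=4,fy=4,interpolation=2)
s=cv2.imread("pics/scene0.png")
c=cv2.resize(s[150:240,220:320],None,fx=2,fy=2,interpolation=2);d=cv2.resize(s[180:250,355:430],None,fx=3.5,fy=3.5,interpolation=2)
o=np.zeros((600,800,3),np.uint8);o[:400,:520]=a;o[:280,520:800]=b;o[410:590,:200]=c;o[290:290+d.shape[0],530:530+d.shape[1]]=d
cv2.imwrite("pics/crop1.png",o)
E
```

```text
(no output)
```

View pics/crop1.png

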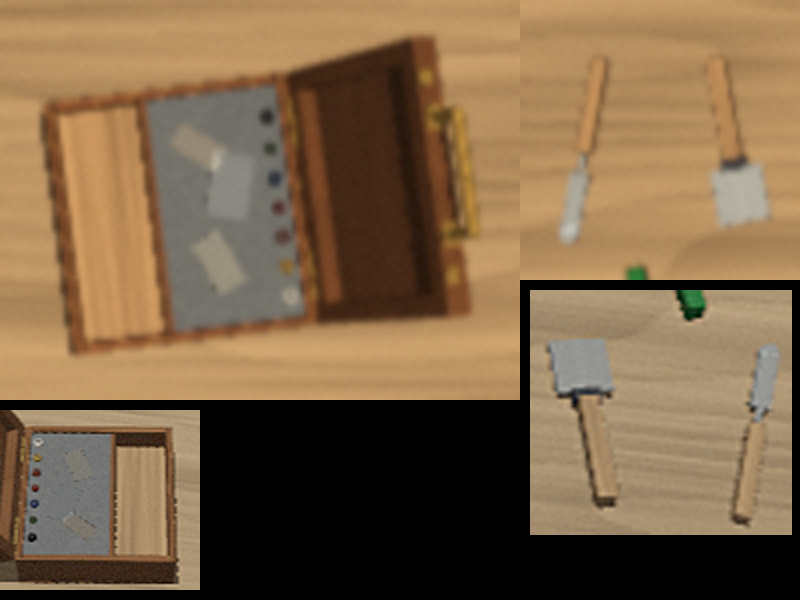

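```bash
cat >h.py <<'E'
from bench import *
import numpy as np,cv2
from scipy.spatial.transform import Rotation as R
def cam(n,s=None):
    c=calibration(n);f=210/np.tan(np.radians(c["vfov"]/2))
    if "rvec" in c:
        Rw=R.from_rotvec(c["rvec"]).as_matrix().T;o=-Rw@c["tvec"]
    else:
        H=c["hand_eye"];T=R.from_rotvec(s["tool_rot"]).as_matrix();Rw=T@H[:3,:3];o=T@H[:3,3]+s["position"]
    return Rw,o,f,c["cx"],c["cy"]
def ray(n,u,v,z,s=None):
    Rw,o,f,cx,cy=cam(n,s);d=Rw@np.array([(u-cx)/f,(v-cy)/f,1]);return o+d*(z-o[2])/d[2]
def proj(n,P,s=None):
    Rw,o,f,cx,cy=cam(n,s);p=Rw.T@(np.asarray(P)-o);return f*p[0]/p[2]+cx,f*p[1]/p[2]+cy
def to(P,rot=None,s=None):
    """shift mm and turn from the measured pose to a target"""
    s=s or get_state();T=R.from_rotvec(s["tool_rot"])
    x=T.inv().apply(np.asarray(P)-s["position"])*1000
    return x.round(1),(T.inv()*rot).as_rotvec().round(3) if rot is not None else None
E
python3 - <<'E'
from h import *
n=["ff","fn","hf","hn"];C=[ray("top",u,v,.07) for u,v in[(251.25,195.75),(258.25,258),(310.5,189),(319,250.5)]]
for a,b in zip(n,C):print(a,b.round(4))
print("ctr",np.mean(C,0)[:2]); d=(C[0]-C[1]+C[2]-C[3]);print("yaw of +y",np.arctan2(d[1],d[0]));d=C[2]+C[3]-C[0]-C[1];print("yaw +x",np.arctan2(d[1],d[0]))
print(*[np.linalg.norm(C[i]-C[j]) for i,j in((0,1),(2,3),(0,2),(1,3))])
for c in[(175,432),(172,557),(115,432),(112,555),(22,432)]:print("scene",ray("scene",220+c[0]/2,150+(c[1]-410)/2,.07).round(4))
print("scraper",[ray("top",u,v,z).round(4) for u,v,z in((199,199.5,.022),(203.5,225,.022),(205.5,241,.011))])
S=lambda u,v,z:ray("scene",355+(u-530)/3.5,180+(v-290)/3.5,z).round(4)
print(S(604,500,.022),S(590,398,.022),S(581,341,.011))
print(nose_length)
E
```

```text
ff [0.5646 0.0538 0.07  ]
fn [0.3305 0.0265 0.07  ]
hf [ 0.5905 -0.1699  0.07  ]
hn [ 0.359  -0.2015  0.07  ]
ctr [ 0.46113637 -0.07278756]
yaw of +y 0.12574087884215202
yaw +x -1.4508088248529258
0.23570515026430683 0.23362557322790137 0.22521252653063248 0.2297559251360409
scene [0.3419 0.033  0.07  ]
scene [0.5635 0.0515 0.07  ]
scene [ 0.3545 -0.0595  0.07  ]
scene [ 0.572  -0.0336  0.07  ]
scene [ 0.3742 -0.2029  0.07  ]
scraper [array([0.553 , 0.2581, 0.022 ]), array([0.4546, 0.2398, 0.022 ]), array([0.3929, 0.233 , 0.011 ])]
[0.5633 0.2588 0.022 ] [0.4659 0.2447 0.022 ] [0.4007 0.237  0.011 ]
0.017
```

```bash
cat >>h.py <<'E'
def rot(yaw,tilt=0):
    """tool x at world yaw, tool z down, then tilted about the tool's y"""
    return R.from_euler('z',yaw)*R.from_euler('x',np.pi)*R.from_euler('y',tilt)
E
python3 - <<'E'
from h import *
print(to([.50,-.26,.47],rot(.15)))
print(to([.53,.25,.22],rot(.15)))
E
```

```text
(array([ 388.1, -241.2, -255.6]), array([-0.002,  0.   ,  0.182]))
(array([ 582.6, -713.2,   -4.9]), array([-0.002,  0.   ,  0.182]))
```

send_rows(xyz=[[0,0,-40],[0,0,-80],[0,0,-120],[0,0,-160],[0,0,-200],[40,-25,-225],[80,-45,-245],[115,-70,-255],[150,-92,-255],[185,-115,-255]], dr=[[0,0,0],[0,0,0],[0,0,0],[0,0,0],[0,0,0],[0,0,0],[0,0,0.05],[0,0,0.1],[0,0,0.15],[0,0,0.18]])

```text
time: 0.93
position: [0.3377, -0.4603, 0.4703]
tool_rot: [3.131, 0.233, 0.001]
ft_force: [0.5, -0.2, 0.3]
grip_width: 1.0
grip_force: 0.0
```

```bash
python3 - <<'E'
from h import *
s=get_state();print(s["time"],s["position"],s["joint_positions"].round(2))
print(to([.50,-.15,.47],rot(.15)));print(to([.53,.10,.40],rot(.15)));print(to([.53,.25,.22],rot(.15)))
E
```

```text
0.9333 [ 0.33768768 -0.46030309  0.47026416] [ 1.01  0.17 -0.15  1.14  0.03  1.84 -0.55]
(array([ 206.5, -282.8,   -0. ]), array([ 0.002, -0.001, -0.001]))
(array([ 273.2, -525.7,   69.7]), array([ 0.002, -0.001, -0.001]))
(array([ 295.3, -674.3,  249.4]), array([ 0.002, -0.001, -0.001]))
```

send_rows(xyz=[[25,-33,0],[49,-66,0],[74,-100,0],[98,-133,0],[123,-166,0],[147,-200,0],[172,-233,0],[190,-270,0],[205,-308,10],[215,-346,20]], dr=[[0,0,0],[0,0,0],[0,0,0],[0,0,0],[0,0,0],[0,0,0],[0,0,0],[0,0,0],[0,0,0],[0,0,0]])

```text
time: 1.77
position: [0.4977, -0.0848, 0.4487]
tool_rot: [-3.132, -0.239, -0.001]
ft_force: [0.9, 0.5, 0.2]
grip_width: 0.998
grip_force: 0.0
```

send_rows(xyz=[[9,-36,18],[18,-72,38],[27,-108,58],[36,-144,78],[45,-180,98],[54,-216,118],[62,-252,140],[70,-285,170],[77,-315,200],[80,-328,230]], dr=[[0,0,0],[0,0,0],[0,0,0],[0,0,0],[0,0,0],[0,0,0],[0,0,0],[0,0,0],[0,0,0],[0,0,0]])

```text
time: 2.6
position: [0.5261, 0.2535, 0.2192]
tool_rot: [-3.13, -0.243, -0.004]
ft_force: [1.5, -0.1, -0.4]
grip_width: 0.996
grip_force: 0.0
```

```bash
python3 - <<'E'
from h import *
s=get_state();im=get_image("wrist");print(s["time"],s["position"],s["joint_positions"].round(2))
np.save("s1.npy",s,allow_pickle=True)
cv2.imwrite("pics/w1.png",im[:,:,::-1])
P=ray("wrist",280,210,0.02,s);print(P)
E
```

```text
2.6 [0.52606279 0.25352626 0.21919108] [ 0.17  0.26 -0.79  1.6   0.18  1.36 -2.05]
[0.50015653 0.24687118 0.02      ]
```

View pics/w1.png

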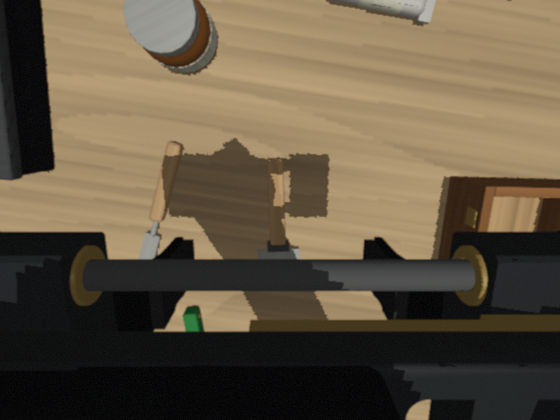

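```bash
python3 - <<'E'
from h import *
s=np.load("s1.npy",allow_pickle=True).item()
a=ray("wrist",276,158,.022,s);b=ray("wrist",279,246,.022,s);d=a-b
yaw=np.arctan2(d[1],d[0]);print(a,b,np.linalg.norm(d),yaw)
c=a-.05*d/np.linalg.norm(d);g=c-.022*d/np.linalg.norm(d);print("centre",c,"grip",g)
# box far-front rim corner
print(ray("wrist",444,177,.07,s))
for z in(.12,.019):print(to([g[0],g[1],z],rot(yaw),s))
E
```

```text
[0.55762007 0.2604009  0.022     ] [0.45788655 0.24135212 0.022     ] 0.1015363519128253 0.18872379302371595
centre [0.50850785 0.25102062 0.022     ] grip [0.48689847 0.2468933  0.022     ]
[0.569132   0.09873515 0.07      ]
(array([-40. ,   0.7,  99.1]), array([-0.002, -0.003, -0.034]))
(array([-40.3,   1. , 200.1]), array([-0.002, -0.003, -0.034]))
```

send_rows(xyz=[[-15,0,30],[-30,1,60],[-40,1,95],[-40,1,125],[-40,1,150],[-40,1,170],[-40,1,185],[-40,1,195],[-40,1,199.5],[-40,1,199.5]], dr=[[0,0,-0.01],[0,0,-0.03],[0,0,-0.034],[0,0,-0.034],[0,0,-0.034],[0,0,-0.034],[0,0,-0.034],[0,0,-0.034],[0,0,-0.034],[0,0,-0.034]], jaw=45)

```text
time: 3.48
position: [0.4864, 0.2419, 0.0189]
tool_rot: [3.128, 0.291, -0.003]
ft_force: [-0.3, 0.3, -0.2]
grip_width: 0.525
grip_force: 0.0
```

send_rows(xyz=[[0,0,0],[0,0,0],[0,0,0],[0,0,0],[0,0,0],[0,0,0],[0,0,0],[0,0,0],[0,0,0],[0,0,0]], dr=[[0,0,0],[0,0,0],[0,0,0],[0,0,0],[0,0,0],[0,0,0],[0,0,0],[0,0,0],[0,0,0],[0,0,0]], jaw=0, grip_force=50)

```text
time: 4.32
position: [0.4869, 0.2422, 0.0197]
tool_rot: [3.128, 0.291, -0.0]
ft_force: [-0.1, -0.1, -0.8]
grip_width: 0.007
grip_force: 0.0
```

send_rows(xyz=[[0,0,-5],[0,0,-15],[0,0,-35],[0,0,-60],[0,0,-90],[0,0,-120],[0,0,-150],[0,0,-180],[0,0,-190],[0,0,-190]], dr=[[0,0,0],[0,0,0],[0,0,0],[0,0,0],[0,0,0],[0,0,0],[0,0,0],[0,0,0],[0,0,0],[0,0,0]])

```text
time: 5.15
position: [0.4887, 0.2435, 0.2137]
tool_rot: [-3.127, -0.292, -0.01]
ft_force: [0.2, -0.5, -0.8]
grip_width: 0.008
grip_force: 0.0
```

```bash
python3 - <<'E'
from h import *
s=get_state();im=get_image("wrist");np.save("s2.npy",s,allow_pickle=True)
print(s)
t=get_image("top")[150:290,140:380,::-1];c=get_image("scene")[100:260,160:440,::-1]
o=np.zeros((600,800,3),np.uint8);o[:300,:400]=cv2.resize(im[:,:,::-1],(400,300));o[:233,400:800]=cv2.resize(t,(400,233),interpolation=2);o[300:600,:525]=cv2.resize(c,(525,300),interpolation=2)
cv2.imwrite("pics/m2.png",o)
E
```

```text
{'time': 5.15, 'joint_positions': array([ 0.2258899 ,  0.16224165, -0.80988476,  1.69608064,  0.12297005,
        1.32843243, -1.99110431]), 'qd': array([-0.00532395,  0.04055348,  0.01160115,  0.075772  ,  0.01193013,
       -0.0316644 , -0.00961199]), 'joint_torque': array([ 3.63711147e-01, -3.13610029e+01, -3.42699833e+00, -3.12934506e+01,
       -2.64420232e-02,  2.16737380e-01,  6.85433974e-02]), 'position': array([0.48866264, 0.24345249, 0.21365792]), 'tool_rot': array([-3.12689057, -0.29160224, -0.01045106]), 'ft_force': array([ 0.16764862, -0.48516587, -0.75412009]), 'torque': array([0.01268108, 0.0002958 , 0.02854252]), 'grip_force': 0.0, 'grip_width': 0.008298252439466554}
```

View pics/m2.png

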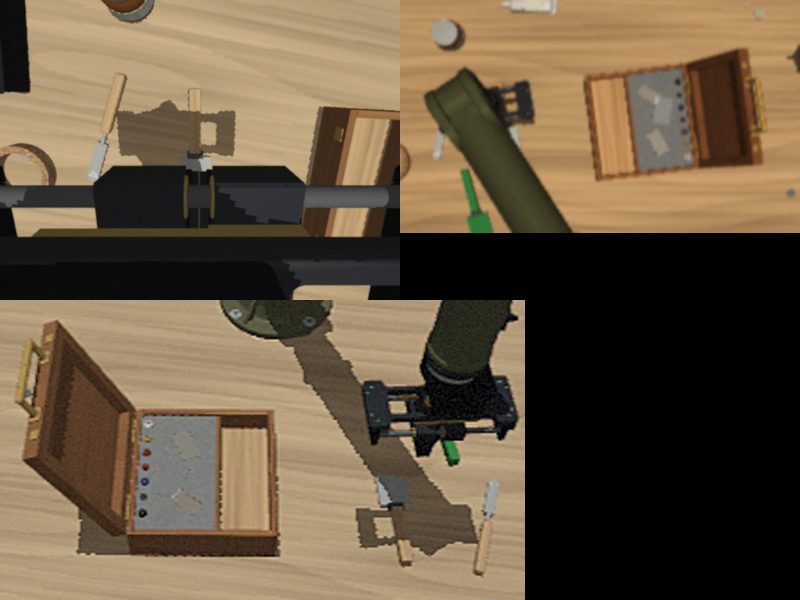

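```bash
python3 - <<'E'
from h import *
s=np.load("s2.npy",allow_pickle=True).item()
im=get_image("scene");np.save("sc.npy",im)
T=R.from_rotvec(s["tool_rot"])
tip=s["position"]+T.apply([0,0,.017]);print("tip",tip)
u,v=proj("scene",tip);ut,vt=proj("top",tip);uw,vw=proj("wrist",tip,s);print(u,v,ut,vt,uw,vw)
def crop(im,u,v,h,S):
    x0,y0=int(u-h),int(v-h);c=cv2.resize(np.ascontiguousarray(im[y0:y0+2*h,x0:x0+2*h,::-1]),(S,S),interpolation=2)
    cv2.drawMarker(c,(int((u-x0)*S/2/h),int((v-y0)*S/2/h)),(0,0,255),0,12);return c,x0,y0
a=crop(im,u,v,50,400);b=crop(get_image("top"),ut,vt,40,400);print(a[1:],b[1:])
w=get_image("wrist")[80:280,180:380,::-1]
cv2.imwrite("pics/m3.png",np.vstack([np.hstack([a[0],b[0]]),np.hstack([cv2.resize(np.ascontiguousarray(w),(200,200))]*4)]))
E
```

```text
tip [0.48877353 0.24348191 0.1966583 ]
383.6610871265002 184.55512985663032 195.7874261050789 214.5643567895943 276.6833097839672 240.69555217409112
(333, 134) (155, 174)
```

View pics/m3.png

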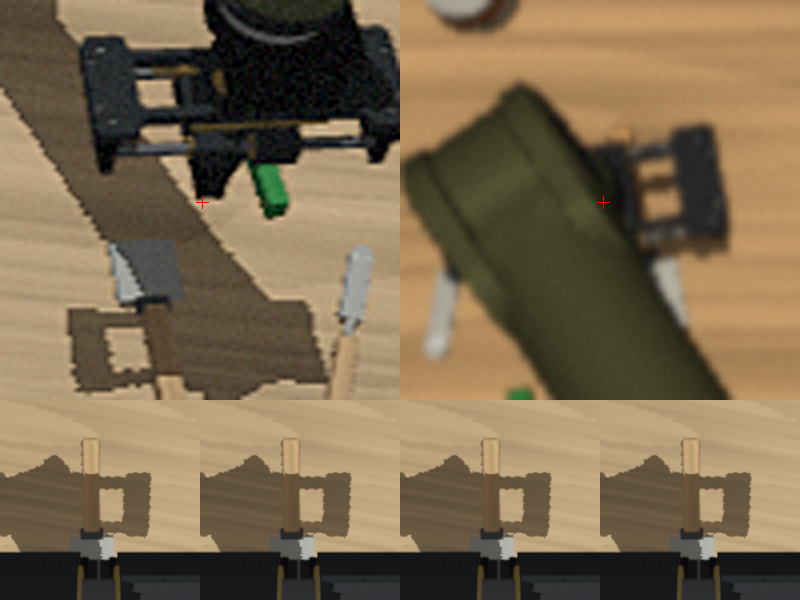

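```bash
python3 - <<'E'
from h import *
s=np.load("s2.npy",allow_pickle=True).item()
a=ray("wrist",271,120,.022,s);b=ray("wrist",271.5,212,.022,s);print(a,b,np.linalg.norm(a-b))
print(ray("scene",371.75,210.2,.022),ray("scene",369.2,194,.011))
P0=np.array([.487,.242,.02]);print("scene px of old grasp",proj("scene",P0),"wrist",proj("wrist",P0,s))
# hand-eye check: fingertips in wrist picture
T=R.from_rotvec(s["tool_rot"])
for d in(-.03,0,.017):print(d,proj("wrist",s["position"]+T.apply([0,0,d]),s))
E
```

```text
[0.55904296 0.26354469 0.022     ] [0.46161432 0.24508365 0.022     ] 0.099162241841681
[0.46372894 0.24344139 0.022     ] [0.39873764 0.23578617 0.011     ]
scene px of old grasp (np.float64(370.93165053560375), np.float64(217.0845398915456)) wrist (np.float64(278.4440483050847), np.float64(190.1476431784119))
-0.03 (np.float64(276.2560042818508), np.float64(275.275508282133))
0 (np.float64(276.55365231645084), np.float64(251.18607606044344))
0.017 (np.float64(276.6832764770461), np.float64(240.69525445919248))
```

```bash
python3 - <<'E'
from h import *
print(to([.489,.2485,.019],rot(.187)))
E
```

```text
(array([  4.8,  -6.2, 189. ]), array([ 0.   ,  0.003, -0.001]))
```

send_rows(xyz=[[5,-6,40],[5,-6,80],[5,-6,115],[5,-6,140],[5,-6,160],[5,-6,172],[5,-6,181],[5,-6,187],[5,-6,189],[5,-6,189]], dr=[[0,0,0],[0,0,0],[0,0,0],[0,0,0],[0,0,0],[0,0,0],[0,0,0],[0,0,0],[0,0,0],[0,0,0]], jaw=45)

```text
time: 6.28
position: [0.4911, 0.2492, 0.0211]
tool_rot: [-3.128, -0.291, -0.001]
ft_force: [-0.1, 0.2, 1.0]
grip_width: 0.512
grip_force: 0.0
```

```bash
python3 - <<'E'
from h import *
s=get_state();im=get_image("wrist");print(s["position"],s["ft_force"],s["grip_width"])
sc=get_image("scene")[170:250,340:440,::-1]
cv2.imwrite("pics/w4.png",np.hstack([cv2.resize(im[:,:,::-1],(400,300)),cv2.resize(np.ascontiguousarray(sc),(375,300),interpolation=2)]))
E
```

```text
[0.49111308 0.24923794 0.02108493] [-0.10764344  0.22296017  1.0356155 ] 0.5115757987817431
```

View pics/w4.png

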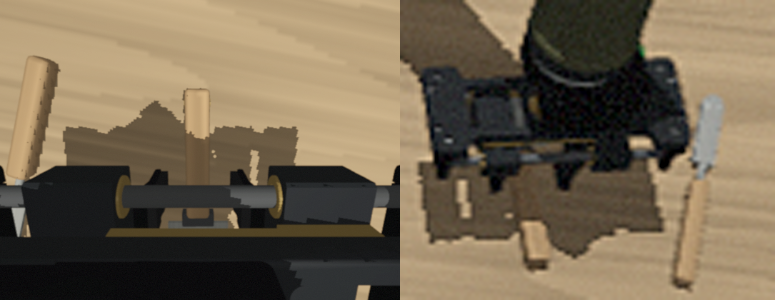

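```bash
python3 - <<'E'
from h import *
im=get_image("wrist");g=im.max(2)
for v in range(225,262,5):
    m=g[v]<45;e=np.flatnonzero(np.diff(m.astype(int)));print(v,e)
s=get_state();T=R.from_rotvec(s["tool_rot"])
for y in(-.022,.022):
  for z in (0,.017): 
    P=s["position"]+T.apply([0,y,z]);print(y,z,P,np.round(proj("wrist",P,s)),np.round(proj("scene",P),1))
for P in([.489,.2485,.022],[.56,.2635,.022],[.56,.2635,.0]):print(np.round(proj("wrist",P,s)),np.round(proj("scene",P),1))
E
```

```text
225 []
230 []
235 [  2  72 179 376 483 554]
240 [  4  62 180 215 233 322 340 376 493 552]
245 [  4  53 169 176 180 212 233 322 343 376 380 386 503 551]
250 [  6  43 165 210 234 322 346 390 512 550]
255 [  3  33 163 205 234 322 349 392 522 552]
260 [  3   5   7  29  32  33  34  35 162 173 178 179 181 182 183 185 186 188
 190 195 196 197 199 201 207 208 210 211 235 236 237 239 240 241 242 244
 245 246 251 260 265 269 271 273 275 276 280 282 284 286 289 291 292 293
 294 295 296 300 301 302 303 322 323 325 326 330 331 335 336 345 346 351
 353 380 381 394 410 412 414 415 419 421 424 430 431 432 433 434 439 442
 458 460 462 464 465 468 471 472 478 479 480 481 482 486 487 489 493 495
 496 497 507 509 513 514 515 519 526 547]
-0.022 0 [0.48752834 0.27103789 0.02183919] [236. 251.] [380.8 218.1]
-0.022 0.017 [0.48756012 0.2710457  0.00483922] [239. 241.] [379.7 220.9]
0.022 0 [0.49565417 0.22779473 0.02183454] [317. 251.] [366.2 218.7]
0.022 0.017 [0.49568595 0.22780253 0.00483457] [314. 241.] [365.2 221.5]
[277. 256.] [373.2 217.6]
[274. 117.] [377.8 239.2]
[274. 118.] [376.3 242.6]
```

send_rows(xyz=[[0,0,2],[0,0,3],[0,0,3],[0,0,3],[0,0,3],[0,0,3],[0,0,3],[0,0,3],[0,0,3],[0,0,3]], dr=[[0,0,0],[0,0,0],[0,0,0],[0,0,0],[0,0,0],[0,0,0],[0,0,0],[0,0,0],[0,0,0],[0,0,0]], jaw=14, grip_force=20)

```text
time: 7.27
position: [0.4907, 0.249, 0.0177]
tool_rot: [3.128, 0.291, -0.0]
ft_force: [-0.2, -0.0, 0.8]
grip_width: 0.157
grip_force: 0.0
```

```bash
python3 - <<'E'
from h import *
im=get_image("wrist")[90:330,150:410,::-1]
sc=get_image("scene")[190:250,345:405,::-1]
cv2.imwrite("pics/w5.png",np.hstack([cv2.resize(np.ascontiguousarray(im),(433,400),interpolation=2),cv2.resize(np.ascontiguousarray(sc),(367,400),interpolation=2)]))
E
```

```text
(no output)
```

View pics/w5.png

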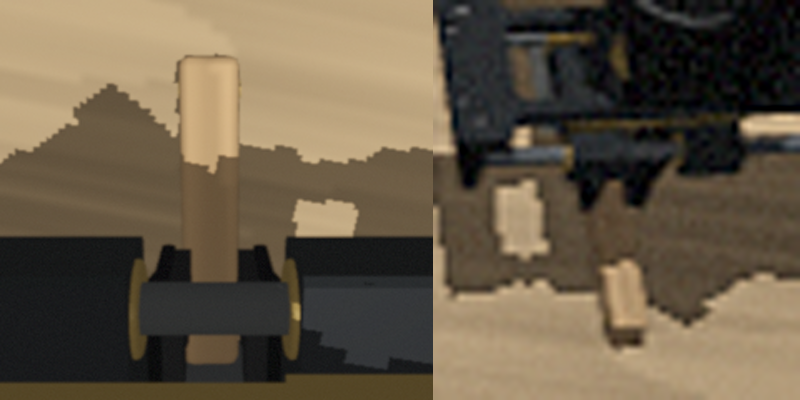

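send_rows(xyz=[[0,0,0],[0,0,0],[0,0,0],[0,0,0],[0,0,1],[0,0,2],[0,0,3],[0,0,4],[0,0,5],[0,0,6]], dr=[[0,0,0],[0,0,0],[0,0,0],[0,0,0],[0,0,0],[0,0,0],[0,0,0],[0,0,0],[0,0,0],[0,0,0]], jaw=40)

```text
time: 8.2
position: [0.4907, 0.249, 0.0116]
tool_rot: [3.128, 0.291, -0.0]
ft_force: [-0.2, -0.5, 0.5]
grip_width: 0.461
grip_force: 0.0
```

send_rows(xyz=[[0,0,0.5],[0,0,1],[0,0,1.5],[0,0,2],[0,0,2.5],[0,0,3],[0,0,3.5],[0,0,4],[0,0,4.5],[0,0,5]], dr=[[0,0,0],[0,0,0],[0,0,0],[0,0,0],[0,0,0],[0,0,0],[0,0,0],[0,0,0],[0,0,0],[0,0,0]])

```text
time: 9.03
position: [0.4908, 0.249, 0.0067]
tool_rot: [3.128, 0.291, 0.0]
ft_force: [-1.0, -0.5, -0.5]
grip_width: 0.457
grip_force: 0.0
```

send_rows(xyz=[[0,0,0.5],[0,0,1],[0,0,1.5],[0,0,2],[0,0,2.5],[0,0,3],[0,0,3.5],[0,0,4],[0,0,4.5],[0,0,5]], dr=[[0,0,0],[0,0,0],[0,0,0],[0,0,0],[0,0,0],[0,0,0],[0,0,0],[0,0,0],[0,0,0],[0,0,0]])

```text
time: 9.87
position: [0.4908, 0.249, 0.0017]
tool_rot: [3.128, 0.291, -0.0]
ft_force: [-0.4, 0.7, 0.5]
grip_width: 0.456
grip_force: 0.0
```

send_rows(xyz=[[0,0,0.4],[0,0,0.8],[0,0,1.2],[0,0,1.6],[0,0,2],[0,0,2.4],[0,0,2.8],[0,0,3.2],[0,0,3.6],[0,0,4]], dr=[[0,0,0],[0,0,0],[0,0,0],[0,0,0],[0,0,0],[0,0,0],[0,0,0],[0,0,0],[0,0,0],[0,0,0]])

```text
time: 10.7
position: [0.4908, 0.2491, -0.0023]
tool_rot: [3.128, 0.292, -0.0]
ft_force: [0.4, 0.3, 0.0]
grip_width: 0.458
grip_force: 0.0
```

send_rows(xyz=[[0,0,0],[0,0,0],[0,0,0],[0,0,0],[0,0,0],[0,0,0],[0,0,0],[0,0,0],[0,0,0],[0,0,0]], dr=[[0,0,0],[0,0,0],[0,0,0],[0,0,0],[0,0,0],[0,0,0],[0,0,0],[0,0,0],[0,0,0],[0,0,0]], jaw=12, grip_force=10)

```text
time: 11.53
position: [0.4908, 0.2491, -0.0022]
tool_rot: [-3.128, -0.292, -0.0]
ft_force: [0.5, 0.6, 0.8]
grip_width: 0.204
grip_force: 10.0
```

send_rows(xyz=[[0,0,0],[0,0,0],[0,0,1],[0,0,2],[0,0,3],[0,0,4],[0,0,5],[0,0,6],[0,0,7],[0,0,8]], dr=[[0,0,0],[0,0,0],[0,0,0],[0,0,0],[0,0,0],[0,0,0],[0,0,0],[0,0,0],[0,0,0],[0,0,0]], jaw=26)

```text
time: 12.37
position: [0.4908, 0.249, -0.0073]
tool_rot: [3.125, 0.291, -0.001]
ft_force: [-10.2, -7.0, 34.2]
grip_width: 0.295
grip_force: 16.8
```

send_rows(xyz=[[0,0,0],[0,0,0],[0,0,0],[0,0,0],[0,0,0],[0,0,0],[0,0,0],[0,0,0],[0,0,0],[0,0,0]], dr=[[0,0,0],[0,0,0],[0,0,0],[0,0,0],[0,0,0],[0,0,0],[0,0,0],[0,0,0],[0,0,0],[0,0,0]], jaw=12, grip_force=45)

```text
time: 13.2
position: [0.4914, 0.2508, -0.0072]
tool_rot: [-3.127, -0.293, -0.003]
ft_force: [-6.0, -1.9, 20.7]
grip_width: 0.201
grip_force: 49.1
```

```bash
cat >>h.py <<'E'
BC=np.array([.461,-.073]);BY=.122
def box(x,y,z):
    c,s=np.cos(BY),np.sin(BY)   # box +y at yaw BY, +x at BY-90deg ; mm
    return np.array([BC[0]+(y*c+x*s)/1e3,BC[1]+(y*s-x*c)/1e3,z/1e3])
EDGE=np.array([-.093,0,-.0165])
def edge_to(P,tilt,yaw=None,off=EDGE,s=None):
    r=rot(BY if yaw is None else yaw,tilt);T=P-r.apply(off);return T.round(4),*to(T,r,s)
E
python3 - <<'E'
from h import *
print(to([.50,-.03,.25],rot(.122)));
for y in(100,0,-104):print(edge_to(box(38,y,65),.7)[0])
E
```

```text
(array([ -43.1,  277.4, -257.4]), array([-0.   , -0.002,  0.065]))
[ 0.646  -0.0886  0.1123]
[ 0.5468 -0.1008  0.1123]
[ 0.4435 -0.1134  0.1123]
```

send_rows(xyz=[[0,0,-10],[0,0,-30],[0,0,-60],[0,0,-95],[0,0,-130],[0,0,-170],[0,0,-205],[0,0,-230],[0,0,-245],[0,0,-255]], dr=[[0,0,0],[0,0,0],[0,0,0],[0,0,0],[0,0,0],[0,0,0],[0,0,0],[0,0,0],[0,0,0],[0,0,0]])

```text
time: 14.03
position: [0.4914, 0.2494, 0.2471]
tool_rot: [-3.128, -0.291, -0.005]
ft_force: [0.6, 0.5, -1.3]
grip_width: 0.206
grip_force: 44.9
```

send_rows(xyz=[[-5,30,0],[-10,65,0],[-16,100,0],[-21,135,0],[-26,170,0],[-32,205,0],[-37,240,0],[-42,265,0],[-43,277,0],[-43,277,0]], dr=[[0,0,0],[0,0,0.02],[0,0,0.03],[0,0,0.04],[0,0,0.05],[0,0,0.06],[0,0,0.065],[0,0,0.065],[0,0,0.065],[0,0,0.065]])

```text
time: 14.87
position: [0.4992, -0.0345, 0.2437]
tool_rot: [3.136, 0.181, -0.003]
ft_force: [-0.1, 0.1, -0.9]
grip_width: 0.203
grip_force: 44.9
```

```bash
python3 - <<'E'
from h import *
s=get_state();im=get_image("wrist");np.save("s3.npy",s,allow_pickle=True)
print(s["position"],s["joint_positions"].round(2))
cv2.imwrite("pics/w6.png",cv2.resize(im[:260,:,::-1],(800,371),interpolation=2))
for x,y in((-115,120),(-105,110),(-25,110),(-19,110),(105,110),(115,120)):print(x,y,np.array(proj("wrist",box(x,y,70),s))*800/560)
E
```

```text
[ 0.49919916 -0.03451385  0.24373573] [ 0.58  0.01 -0.57  1.75  0.01  1.38 -1.44]
-115 120 [277.48821582 162.62775535]
-105 110 [292.81592492 177.46599101]
-25 110 [407.70787047 176.74074222]
-19 110 [416.32659753 176.686337  ]
105 110 [594.50419197 175.56160121]
115 120 [610.35403007 160.51800541]
```

View pics/w6.png

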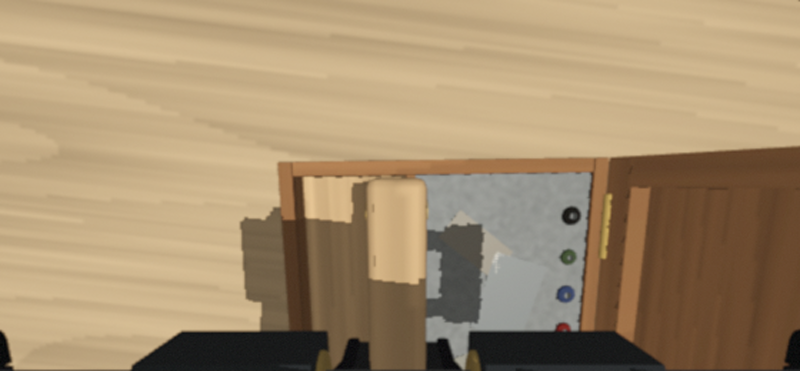

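```bash
sed -i 's/BY=.122/BY=.128/' h.py; python3 - <<'E'
from h import *
for y,z in((100,105),(100,67)):print(edge_to(box(38,y,z),.7))
E
```

```text
(array([ 0.6461, -0.0875,  0.1523]), array([139.2,  73.1,  91.4]), array([ 0.002,  0.701, -0.009]))
(array([ 0.6461, -0.0875,  0.1143]), array([139.2,  73.2, 129.4]), array([ 0.002,  0.701, -0.009]))
```

send_rows(xyz=[[30,15,0],[60,30,0],[90,45,0],[115,60,0],[135,73,10],[139,73,30],[139,73,50],[139,73,70],[139,73,85],[139,73,91]], dr=[[0,0.1,0],[0,0.2,0],[0,0.3,0],[0,0.4,0],[0,0.5,-0.009],[0,0.6,-0.009],[0,0.7,-0.009],[0,0.7,-0.009],[0,0.7,-0.009],[0,0.7,-0.009]])

```text
time: 15.75
position: [0.6441, -0.0825, 0.1495]
tool_rot: [-2.905, -0.194, -1.051]
ft_force: [0.1, 1.2, -0.9]
grip_width: 0.201
grip_force: 44.9
```

```bash
python3 - <<'E'
from h import *
s=get_state();print(s["position"],s["joint_positions"].round(2),s["torque"].round(2))
print(edge_to(box(38,100,65),.7))
t=get_image("top")[170:280,235:375,::-1];c=get_image("scene")[100:240,160:320,::-1]
cv2.imwrite("pics/m7.png",np.hstack([cv2.resize(np.ascontiguousarray(t),(430,338),interpolation=2),cv2.resize(np.ascontiguousarray(c),(370,338),interpolation=2)]))
E
```

```text
[ 0.64414047 -0.08246216  0.14954388] [ 0.66 -0.01 -0.44  2.15 -0.61  0.4  -0.72] [-0.06  0.86 -0.02]
(array([ 0.6461, -0.0875,  0.1123]), array([-22.8,   5.3,  29.4]), array([-0.004,  0.005,  0.004]))
```

View pics/m7.png

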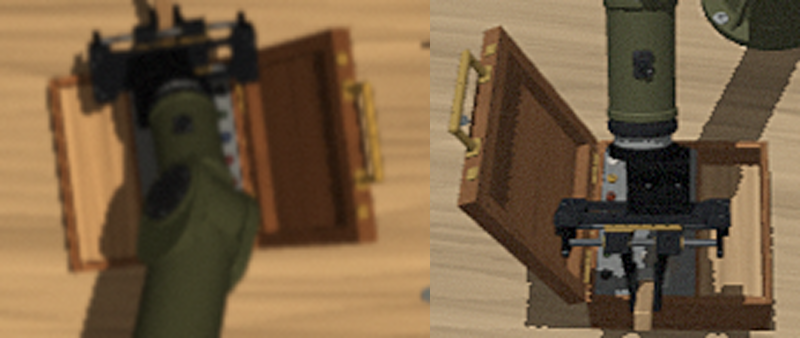

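```bash
python3 - <<'E'
from h import *
from scipy.optimize import least_squares
D=[((.2115,-.614,.2139),(-3.0966,-.5185,.0007),1.4517),((.3377,-.4603,.4703),(3.131,.233,.001),1.14),((.5261,.2535,.2192),(-3.13,-.243,-.004),1.60),
((.4887,.2435,.2137),(-3.127,-.2916,-.0105),1.696),((.4992,-.0345,.2437),(3.136,.181,-.003),1.75),((.6441,-.0825,.1495),(-2.905,-.194,-1.051),2.15)]
def wr(P,r,L,h): return np.array(P)-r.apply([0,0,L])-[0,0,h]
def f(p):
    h,L,a,b,q0=p
    return [np.linalg.norm(wr(P,R.from_rotvec(v),L,h))-np.sqrt(a*a+b*b+2*a*b*np.cos(q-q0)) for P,v,q in D]+[ (L-.3)*.01,q0*.01]
r=least_squares(f,[.33,.3,.42,.4,0]);print(r.x.round(3),np.round(r.fun*1e3,1))
h,L,a,b,q0=r.x
for y in(50,0,-50,-104):
  o=[]
  for t in(.7,.5,.35,.2):
    rr=rot(BY,t);T=box(38,y,65)-rr.apply(EDGE);d=np.linalg.norm(wr(T,rr,L,h));o.append(round(float(q0+np.arccos((d*d-a*a-b*b)/2/a/b)),2))
  print(y,o)
for q in(2,1.57,1.2,.8,.4,0):
  o=[]
  for t in(0,-.3,-.6,.3):
    rr=rot(BY,t);T=box(115-266*np.cos(q)+12*np.sin(q),10,70+266*np.sin(q)+12*np.cos(q))+rr.apply([0,0,.015]);d=np.linalg.norm(wr(T,rr,L,h));o.append(round(float(q0+np.arccos((d*d-a*a-b*b)/2/a/b)),2))
  print(q,o)
E
```

```text
[ 0.233  0.377  0.592  0.427 -0.088] [ 1.5 -0.2 -1.5 -1.8  1.8  0.   0.8 -0.9]
50 [2.28, 2.12, 2.0, 1.88]
0 [2.37, 2.22, 2.1, 1.99]
-50 [2.46, 2.31, 2.2, 2.09]
-104 [2.55, 2.4, 2.3, 2.19]
2 [1.48, 1.29, 1.12, 1.68]
1.57 [1.56, 1.37, 1.21, 1.77]
1.2 [1.67, 1.48, 1.32, 1.88]
0.8 [1.8, 1.61, 1.44, 2.02]
0.4 [1.94, 1.73, 1.54, 2.17]
0 [2.06, 1.84, 1.63, 2.31]
```

send_rows(xyz=[[-3,1,4],[-6,2,8],[-9,3,12],[-12,4,16],[-15,5,20],[-17.5,5,23],[-17.5,5,23],[-17.5,5,23],[-17.5,5,23],[-17.5,5,23]], dr=[[0,0,0],[0,0,0],[0,0,0],[0,0,0],[0,0,0],[0,0,0],[0,0,0],[0,0,0],[0,0,0],[0,0,0]])

```text
time: 16.68
position: [0.6488, -0.0918, 0.1253]
tool_rot: [-2.907, -0.19, -1.062]
ft_force: [-0.5, -0.3, -0.3]
grip_width: 0.205
grip_force: 44.9
```

```bash
python3 - <<'E'
from h import *
s=get_state();print(s["position"],s["ft_force"],s["joint_positions"].round(2))
print(edge_to(box(38,100,65),.7))
E
```

```text
[ 0.64875843 -0.09175763  0.12531788] [-0.46404029 -0.28947164 -0.2865244 ] [ 0.67  0.04 -0.44  2.16 -0.67  0.34 -0.64]
(array([ 0.6461, -0.0875,  0.1123]), array([-10. ,  -4.6,   8.6]), array([ 0.002, -0.   ,  0.003]))
```

send_rows(xyz=[[-2,-1,0],[-3,-2,1],[-4,-3,2],[-5,-4.5,3],[-6,-4.5,4],[-7,-4.5,5],[-7.4,-4.5,5.5],[-7.7,-4.5,5.9],[-8,-4.5,6.3],[-8,-4.5,6.3]], dr=[[0,0,0],[0,0,0],[0,0,0],[0,0,0],[0,0,0],[0,0,0],[0,0,0],[0,0,0],[0,0,0],[0,0,0]])

```text
time: 17.52
position: [0.6459, -0.0876, 0.1149]
tool_rot: [-2.907, -0.189, -1.061]
ft_force: [0.5, -0.3, -1.2]
grip_width: 0.201
grip_force: 44.9
```

send_rows(xyz=[[-0.2,0,0.2],[-0.4,0,0.5],[-0.6,0,0.7],[-0.8,0,0.9],[-1,0,1.2],[-1.2,0,1.4],[-1.4,0,1.6],[-1.6,0,1.8],[-1.8,0,2.1],[-2,0,2.3]], dr=[[0,0,0],[0,0,0],[0,0,0],[0,0,0],[0,0,0],[0,0,0],[0,0,0],[0,0,0],[0,0,0],[0,0,0]])

```text
time: 18.35
position: [0.6466, -0.0877, 0.1128]
tool_rot: [-2.906, -0.19, -1.064]
ft_force: [-1.1, 0.8, 5.0]
grip_width: 0.205
grip_force: 44.9
```

```bash
python3 - <<'E'
from h import *
s=get_state();print(s["position"],s["ft_force"],s["torque"].round(2))
print(edge_to(box(38,100,65),.7))
E
```

```text
[ 0.64655329 -0.08766662  0.1128082 ] [-1.0529492   0.80368741  5.03638918] [0.11 0.68 0.08]
(array([ 0.6461, -0.0875,  0.1123]), array([-0.6, -0.2,  0.1]), array([ 0.002, -0.001,  0.003]))
```

```bash
cat > rows.py <<'E'
from h import *
import sys
t0,dt,dy,dz=map(float,sys.argv[1:5])   # tilt, tilt change, travel towards robot mm, height change mm
r0=R.from_euler('x',np.pi)*R.from_euler('y',t0)
x=[]
for k in range(1,11):
    a=k/10;r1=R.from_euler('x',np.pi)*R.from_euler('y',t0+dt*a)
    d=np.array([-dy*a,0,dz*a])-(r1.apply(EDGE)-r0.apply(EDGE))*1e3
    x.append([round(float(v),1) for v in r0.inv().apply(d)])
print(x)
E
for i in 0 1 2 3 4; do python3 rows.py $(python3 -c "print(.7-.07*$i)") -.07 40.6 0; done
```

```text
[[-3.2, 0.0, -2.0], [-6.5, 0.0, -3.9], [-9.7, 0.0, -5.9], [-12.9, 0.0, -7.9], [-16.2, 0.0, -9.8], [-19.4, 0.0, -11.8], [-22.7, 0.0, -13.8], [-25.9, 0.0, -15.7], [-29.2, 0.0, -17.7], [-32.4, 0.0, -19.7]]
[[-3.4, -0.0, -1.7], [-6.8, 0.0, -3.5], [-10.2, 0.0, -5.2], [-13.6, -0.0, -7.0], [-17.0, -0.0, -8.7], [-20.5, 0.0, -10.5], [-23.9, 0.0, -12.2], [-27.3, -0.0, -14.0], [-30.7, -0.0, -15.7], [-34.2, -0.0, -17.5]]
[[-3.6, -0.0, -1.5], [-7.1, -0.0, -3.0], [-10.7, -0.0, -4.5], [-14.3, -0.0, -6.0], [-17.8, -0.0, -7.5], [-21.4, 0.0, -9.0], [-25.0, -0.0, -10.6], [-28.6, -0.0, -12.1], [-32.2, -0.0, -13.6], [-35.8, -0.0, -15.1]]
[[-3.7, 0.0, -1.3], [-7.4, -0.0, -2.5], [-11.1, -0.0, -3.8], [-14.8, -0.0, -5.0], [-18.5, -0.0, -6.3], [-22.3, 0.0, -7.6], [-26.0, 0.0, -8.8], [-29.7, -0.0, -10.1], [-33.5, -0.0, -11.4], [-37.2, -0.0, -12.6]]
[[-3.8, 0.0, -1.0], [-7.7, 0.0, -2.0], [-11.5, 0.0, -3.0], [-15.3, 0.0, -4.0], [-19.2, 0.0, -5.0], [-23.0, 0.0, -6.0], [-26.9, 0.0, -7.1], [-30.7, 0.0, -8.1], [-34.6, 0.0, -9.1], [-38.5, 0.0, -10.1]]
```

send_rows(xyz=[[-3.2,0,-2],[-6.5,0,-3.9],[-9.7,0,-5.9],[-12.9,0,-7.9],[-16.2,0,-9.8],[-19.4,0,-11.8],[-22.7,0,-13.8],[-25.9,0,-15.7],[-29.2,0,-17.7],[-32.4,0,-19.7]], dr=[[0,-0.007,0],[0,-0.014,0],[0,-0.021,0],[0,-0.028,0],[0,-0.035,0],[0,-0.042,0],[0,-0.049,0],[0,-0.056,0],[0,-0.063,0],[0,-0.07,0]])

```text
time: 19.18
position: [0.6093, -0.0928, 0.1071]
tool_rot: [-2.947, -0.192, -0.963]
ft_force: [4.7, 0.4, 4.8]
grip_width: 0.204
grip_force: 44.9
```

```bash
cat > e.py <<'E'
from h import *
s=get_state();T=R.from_rotvec(s["tool_rot"]);e=s["position"]+T.apply(EDGE);d=(e[:2]-BC)*1e3
c,sn=np.cos(BY),np.sin(BY);ax=T.as_matrix()[:,0]
print("edge box x,y,z",round(d[0]*sn-d[1]*c,1),round(d[0]*c+d[1]*sn,1),round(e[2]*1e3,1),"tilt",np.arcsin(ax[2]).round(3),"yaw",np.arctan2(ax[1],ax[0]).round(3),"roll",T.as_matrix()[2,1].round(3),"F",s["ft_force"].round(1),s["grip_width"].round(3),"q",s["joint_positions"].round(2),s["time"])
E
python3 e.py
```

```text
Traceback (most recent call last):
  File "e.py", line 4, in <module>
    print("edge box x,y,z",round(d[0]*sn-d[1]*c,1),round(d[0]*c+d[1]*sn,1),round(e[2]*1e3,1),"tilt",np.arcsin(ax[2]).round(3),"yaw",np.arctan2(ax[1],ax[0]).round(3),"roll",T.as_matrix()[2,1].round(3),"F",s["ft_force"].round(1),s["grip_width"].round(3),"q",s["joint_positions"].round(2),s["time"])
                                                                                                                                                                                                                                   ^^^^^^^^^^^^^^^^^^^^^
AttributeError: 'float' object has no attribute 'round'
```

send_rows(xyz=[[-3.4,0,-1.7],[-6.8,0,-3.5],[-10.2,0,-5.2],[-13.6,0,-7],[-17,0,-8.7],[-20.5,0,-10.5],[-23.9,0,-12.2],[-27.3,0,-14],[-30.7,0,-15.7],[-34.2,0,-17.5]], dr=[[0,-0.007,0],[0,-0.014,0],[0,-0.021,0],[0,-0.028,0],[0,-0.035,0],[0,-0.042,0],[0,-0.049,0],[0,-0.056,0],[0,-0.063,0],[0,-0.07,0]])

```text
time: 20.02
position: [0.5715, -0.0977, 0.1008]
tool_rot: [-2.982, -0.194, -0.859]
ft_force: [3.6, 0.1, 5.3]
grip_width: 0.203
grip_force: 44.9
```

```bash
sed -i 's/s\["grip_width"\].round(3)/s["grip_width"]/' e.py; python3 e.py
```

```text
edge box x,y,z 38.8 18.9 65.3 tilt 0.561 yaw 0.131 roll 0.004 F [3.6 0.1 5.3] 0.20309840882377317 q [ 0.68 -0.05 -0.42  2.23 -0.49  0.47 -0.8 ] 20.0167
```

Steady near 5 N. Continue.

send_rows(xyz=[[-3.6,0,-1.5],[-7.1,0,-3],[-10.7,0,-4.5],[-14.3,0,-6],[-17.8,0,-7.5],[-21.4,0,-9],[-25,0,-10.6],[-28.6,0,-12.1],[-32.2,0,-13.6],[-35.8,0,-15.1]], dr=[[0,-0.007,0],[0,-0.014,0],[0,-0.021,0],[0,-0.028,0],[0,-0.035,0],[0,-0.042,0],[0,-0.049,0],[0,-0.056,0],[0,-0.063,0],[0,-0.07,0]])

```text
time: 20.85
position: [0.5332, -0.1025, 0.0943]
tool_rot: [-3.015, -0.196, -0.755]
ft_force: [4.8, -0.2, 5.6]
grip_width: 0.205
grip_force: 44.9
```

send_rows(xyz=[[-3.7,0,-1.3],[-7.4,0,-2.5],[-11.1,0,-3.8],[-14.8,0,-5],[-18.5,0,-6.3],[-22.3,0,-7.6],[-26,0,-8.8],[-29.7,0,-10.1],[-33.5,0,-11.4],[-37.2,0,-12.6]], dr=[[0,-0.007,0],[0,-0.014,0],[0,-0.021,0],[0,-0.028,0],[0,-0.035,0],[0,-0.042,0],[0,-0.049,0],[0,-0.056,0],[0,-0.063,0],[0,-0.07,0]])

```text
time: 21.68
position: [0.4944, -0.1074, 0.0876]
tool_rot: [-3.043, -0.197, -0.649]
ft_force: [2.8, -0.3, 5.5]
grip_width: 0.202
grip_force: 44.9
```

```bash
python3 e.py
```

```text
edge box x,y,z 38.6 -62.9 64.8 tilt 0.42 yaw 0.13 roll 0.003 F [ 2.8 -0.3  5.5] 0.20237789073094178 q [ 0.72 -0.13 -0.41  2.28 -0.38  0.63 -0.87] 21.6833
```

send_rows(xyz=[[-3.8,0,-1],[-7.7,0,-2],[-11.5,0,-3],[-15.3,0,-4],[-19.2,0,-5],[-23,0,-6],[-26.9,0,-7.1],[-30.7,0,-8.1],[-34.6,0,-9.1],[-38.5,0,-10.1]], dr=[[0,-0.007,0],[0,-0.014,0],[0,-0.021,0],[0,-0.028,0],[0,-0.035,0],[0,-0.042,0],[0,-0.049,0],[0,-0.056,0],[0,-0.063,0],[0,-0.07,0]])

```text
time: 22.52
position: [0.4553, -0.1124, 0.0809]
tool_rot: [-3.068, -0.199, -0.542]
ft_force: [3.6, 0.1, 5.6]
grip_width: 0.207
grip_force: 44.9
```

```bash
python3 e.py; cat >>h.py <<'E'
def upright(P,yaw=None,s=None):
    return to(P,rot(BY if yaw is None else yaw),s)
E
python3 - <<'E'
from h import *
# lay-down: handle centre at tool x=+19 ; scraper spans tool -93..+69 -> centre at -12
T=box(-65,12,0);print(upright([T[0],T[1],.19]),upright([T[0],T[1],.03-.0065]))
print(to(get_state()["position"]+[0.0,0,.06]))
E
```

```text
edge box x,y,z 38.5 -103.7 64.6 tilt 0.349 yaw 0.13 roll 0.003 F [3.6 0.1 5.6] 0.2065346725414529 q [ 0.73 -0.17 -0.4   2.3  -0.34  0.71 -0.89] 22.5167
(array([  58.9, -103. ,  -95. ]), array([ 0.003, -0.349,  0.002])) (array([   1.9, -103.5,   61.5]), array([ 0.003, -0.349,  0.002]))
(array([ 20.5,   0.2, -56.4]), None)
```

send_rows(xyz=[[7,0,-19],[14,0,-38],[21,0,-56],[28,0,-75],[38,-20,-88],[48,-45,-95],[55,-70,-95],[59,-95,-95],[59,-103,-95],[59,-103,-95]], dr=[[0,0,0],[0,0,0],[0,0,0],[0,-0.06,0],[0,-0.16,0],[0,-0.26,0],[0,-0.34,0],[0.003,-0.349,0.002],[0.003,-0.349,0.002],[0.003,-0.349,0.002]])

```text
time: 23.35
position: [0.4627, -0.0048, 0.1882]
tool_rot: [-3.134, -0.208, 0.008]
ft_force: [-0.2, -0.7, -1.0]
grip_width: 0.202
grip_force: 45.0
```

send_rows(xyz=[[0,0,30],[0,0,60],[0,0,80],[0,0,80],[0,0,80],[0,0,80],[0,0,80],[0,0,80],[0,0,80],[0,0,80]], dr=[[0,0,0],[0,0,0],[0,0,0],[0,0,0],[0,0,0],[0,0,0],[0,0,0],[0,0,0],[0,0,0],[0,0,0]])

```text
time: 24.18
position: [0.4656, -0.007, 0.1109]
tool_rot: [3.135, 0.2, 0.003]
ft_force: [-0.4, 0.4, -0.9]
grip_width: 0.201
grip_force: 45.0
```

```bash
python3 - <<'E'
from h import *
s=get_state();im=get_image("wrist");print(s["position"],s["joint_positions"].round(2))
T=box(-65,12,0);print(upright([T[0],T[1],.0235],s=s))
cv2.imwrite("pics/w8.png",cv2.resize(im[:260,:,::-1],(800,371),interpolation=2))
E
```

```text
[ 0.46559293 -0.0070355   0.11087764] [ 0.64  0.04 -0.69  2.    0.03  1.11 -1.5 ]
(array([-1.2, -0.2, 87.4]), array([ 0.001, -0.002, -0.   ]))
```

View pics/w8.png

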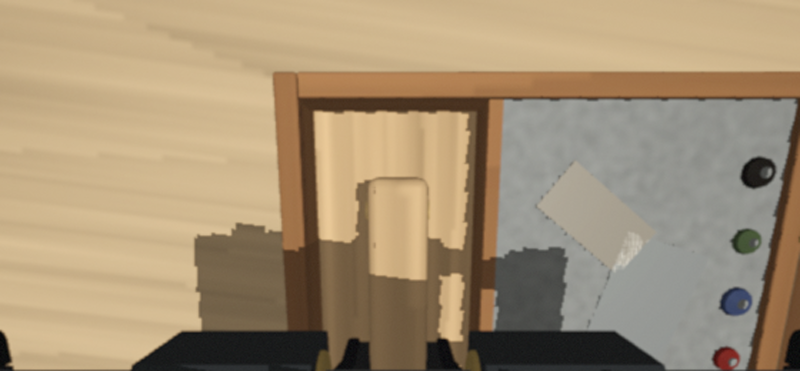

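send_rows(xyz=[[-1,-1.5,15],[-1,-1.5,30],[-1,-1.5,45],[-1,-1.5,60],[-1,-1.5,70],[-1,-1.5,77],[-1,-1.5,81],[-1,-1.5,84],[-1,-1.5,85],[-1,-1.5,86]], dr=[[0,0,0],[0,0,0],[0,0,0],[0,0,0],[0,0,0],[0,0,0],[0,0,0],[0,0,0],[0,0,0],[0,0,0]])

```text
time: 25.07
position: [0.4645, -0.0055, 0.0245]
tool_rot: [-3.135, -0.2, -0.003]
ft_force: [-0.2, 0.3, -1.9]
grip_width: 0.2
grip_force: 45.0
```

send_rows(xyz=[[0,0,0.3],[0,0,0.3],[0,0,0],[0,0,0],[0,0,0],[0,0,-2],[0,0,-8],[0,0,-20],[0,0,-45],[0,0,-75]], dr=[[0,0,0],[0,0,0],[0,0,0],[0,0,0],[0,0,0],[0,0,0],[0,0,0],[0,0,0],[0,0,0],[0,0,0]], jaw=28)

```text
time: 25.9
position: [0.4626, -0.0052, 0.0997]
tool_rot: [-3.134, -0.201, 0.003]
ft_force: [0.7, -0.7, -0.6]
grip_width: 0.321
grip_force: 0.0
```

```bash
python3 - <<'E'
from h import *
s=get_state();im=get_image("wrist");print(s["position"],s["grip_width"])
cv2.imwrite("pics/w9.png",np.hstack([cv2.resize(im[:280,:,::-1],(500,250),interpolation=2),cv2.resize(np.ascontiguousarray(get_image("scene")[130:240,150:320,::-1]),(300,250))]))
# lid handle: scene & geometry
for q in(1.9,2.0,2.1):
    P=box(115-266*np.cos(q)+12*np.sin(q),0,70+266*np.sin(q)+12*np.cos(q));print(q,P.round(4),np.round(proj("top",P),1),np.round(proj("scene",P),1))
    print([np.round(proj(n,box(115-266*np.cos(q)+12*np.sin(q),y,70+266*np.sin(q)+12*np.cos(q))),1) for n in("top","scene") for y in (-50,50)])
E
```

```text
[ 0.46264526 -0.00516734  0.09965062] 0.3209002798468679
1.9 [ 0.4881 -0.2836  0.3178] [349.3 213.8] [181.4 133.4]
[array([351.3, 228.8]), array([347.3, 198.8]), array([183.9, 118.4]), array([178.9, 149.1])]
2.0 [ 0.4912 -0.3077  0.3069] [356.1 213. ] [172.7 136.2]
[array([358.1, 227.9]), array([354.1, 198.1]), array([175.3, 121.3]), array([170. , 151.9])]
2.1 [ 0.4941 -0.3305  0.2936] [362.3 212.3] [164.8 139.6]
[array([364.3, 227.1]), array([360.3, 197.5]), array([167.5, 124.8]), array([161.9, 155.1])]
```

View pics/w9.png

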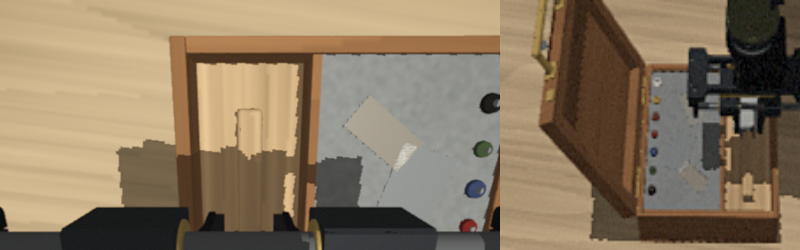

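```bash
python3 - <<'E'
from h import *
P=box(237,10,307);print(upright([P[0],P[1],.40]),upright([P[0],P[1],.2855]))
# brass-coloured pixel segment in the top view
t=get_image("top");h=cv2.cvtColor(t,cv2.COLOR_RGB2HSV)
m=((h[...,0]>20)&(h[...,0]<30)&(h[...,1]>130)&(h[...,2]>90)).astype(np.uint8)
m[:,:335]=0;m[:,385:]=0;m[:175]=0;m[265:]=0
ys,xs=np.nonzero(m);print(len(xs),xs.mean(),ys.mean(),xs.min(),xs.max(),ys.min(),ys.max())
for y in range(188,240,4):print(y,np.flatnonzero(m[y]))
E
```

```text
(array([  -2.5,  304. , -294.6]), array([ 0.003, -0.01 , -0.   ])) (array([  -3.6,  303.6, -180.1]), array([ 0.003, -0.01 , -0.   ]))<stdin>:7: RuntimeWarning: Mean of empty slice.
  ret = ret.dtype.type(ret / rcount)
Traceback (most recent call last):
ValueError: zero-size array to reduction operation minimum which has no identity
```

send_rows(xyz=[[0,0,-40],[0,0,-80],[0,0,-120],[0,0,-160],[0,0,-200],[0,0,-240],[0,0,-280],[-1,30,-295],[-1,70,-295],[-2,110,-295]], dr=[[0,0,0],[0,0,0],[0,0,0],[0,0,0],[0,0,0],[0,0,0],[0,0,0],[0,0,0],[0,0,0],[0,0,0]], jaw=50)

```text
time: 26.88
position: [0.4763, -0.1153, 0.3958]
tool_rot: [3.133, 0.205, 0.006]
ft_force: [0.3, -0.7, -0.4]
grip_width: 0.578
grip_force: 0.0
```

send_rows(xyz=[[0,35,0],[0,70,0],[0,105,0],[0,140,0],[0,170,0],[0,187,0],[0,194,0],[0,194,0],[0,194,0],[0,194,0]], dr=[[0,0,0],[0,0,0],[0,0,0],[0,0,0],[0,0,0],[0,0,0],[0,0,0],[0,0,0],[0,0,0],[0,0,0]])

```text
time: 27.72
position: [0.5009, -0.3052, 0.3945]
tool_rot: [-3.134, -0.205, -0.002]
ft_force: [-0.2, 0.2, 0.1]
grip_width: 0.577
grip_force: 0.0
```

```bash
python3 - <<'E'
from h import *
s=get_state();im=get_image("wrist");print(s["time"],s["position"],s["joint_positions"].round(2))
P=box(237,10,307);print(upright([P[0],P[1],.2855],s=s))
for q in(1.95,2.,2.05):print(q,[np.round(proj("wrist",box(115-266*np.cos(q)+12*np.sin(q),y,70+266*np.sin(q)+12*np.cos(q)),s),1) for y in(-50,0,50)])
# colour classes in columns above the gripper: brass is yellow (R-B large, hue about 22-28)
h=cv2.cvtColor(im,cv2.COLOR_RGB2HSV)
for v in range(130,245,12):print(v,[tuple(int(k) for k in h[v,u]) for u in range(236,324,8)])
E
```

```text
27.7167 [ 0.50086625 -0.30519644  0.39450504] [ 0.87  0.19 -0.44  1.28  0.08  1.69 -1.  ]
(array([-1.00e-01,  1.70e+00,  1.09e+02]), array([-0.001, -0.001,  0.003]))
1.95 [array([263.8, 283.7]), array([263.3, 225.3]), array([262.8, 161.2])]
2.0 [array([278.4, 280.6]), array([278.6, 223.3]), array([278.8, 160.5])]
2.05 [array([292. , 277.3]), array([292.9, 221.1]), array([293.7, 159.8])]
130 [(13, 141, 101), (13, 143, 96), (14, 138, 157), (14, 138, 157), (14, 141, 157), (19, 81, 205), (18, 81, 204), (18, 81, 202), (19, 81, 201), (19, 81, 201), (18, 82, 202)]
142 [(14, 146, 103), (13, 145, 97), (16, 140, 146), (20, 137, 186), (21, 135, 187), (19, 80, 200), (18, 80, 207), (18, 80, 206), (18, 82, 203), (18, 82, 200), (18, 82, 200)]
154 [(14, 146, 105), (13, 142, 99), (16, 141, 155), (21, 145, 128), (20, 143, 127), (21, 139, 176), (21, 140, 159), (17, 95, 107), (18, 97, 113), (18, 82, 198), (19, 82, 195)]
166 [(14, 146, 77), (13, 138, 74), (16, 146, 84), (21, 137, 186), (20, 148, 140), (21, 135, 193), (21, 136, 178), (18, 97, 105), (18, 92, 153), (19, 82, 196), (18, 81, 192)]
178 [(14, 14
[... 319 characters left out ...]
9, 82, 197)]
202 [(14, 147, 78), (14, 150, 75), (13, 143, 82), (13, 144, 83), (13, 143, 80), (20, 146, 108), (20, 142, 104), (18, 83, 193), (19, 84, 192), (18, 84, 192), (19, 82, 196)]
214 [(14, 147, 78), (13, 146, 77), (14, 148, 81), (14, 145, 79), (12, 140, 80), (21, 140, 109), (20, 146, 103), (19, 80, 210), (19, 79, 209), (18, 80, 208), (18, 78, 209)]
226 [(13, 139, 81), (14, 144, 78), (14, 144, 76), (14, 146, 77), (14, 150, 78), (21, 150, 107), (20, 142, 104), (18, 80, 208), (18, 80, 207), (19, 81, 201), (18, 83, 197)]
238 [(13, 141, 98), (13, 141, 78), (14, 148, 76), (13, 142, 77), (14, 149, 82), (20, 149, 108), (20, 140, 102), (19, 84, 192), (18, 82, 192), (18, 82, 192), (19, 83, 194)]
```

send_rows(xyz=[[0,2.5,20],[0,2.5,40],[0,2.5,55],[0,2.5,68],[0,2.5,79],[0,2.5,88],[0,2.5,96],[0,2.5,102],[0,2.5,106],[0,2.5,109]], dr=[[0,0,0],[0,0,0],[0,0,0],[0,0,0],[0,0,0],[0,0,0],[0,0,0],[0,0,0],[0,0,0],[0,0,0]])

```text
time: 28.6
position: [0.5009, -0.3098, 0.2849]
tool_rot: [-3.135, -0.2, -0.002]
ft_force: [0.6, 0.7, 0.1]
grip_width: 0.575
grip_force: 0.0
```

send_rows(xyz=[[0,0,0],[0,0,0],[0,0,0],[0,0,0],[0,0,0],[0,0,0],[0,0,0],[0,0,0],[0,0,0],[0,0,0]], dr=[[0,0,0],[0,0,0],[0,0,0],[0,0,0],[0,0,0],[0,0,0],[0,0,0],[0,0,0],[0,0,0],[0,0,0]], jaw=6, grip_force=20)

```text
time: 29.43
position: [0.5004, -0.3054, 0.2853]
tool_rot: [-3.128, -0.205, 0.002]
ft_force: [-4.3, 9.2, 4.3]
grip_width: 0.125
grip_force: 20.0
```

```bash
python3 - <<'E'
from h import *
s=get_state();d=(s["position"][:2]-BC)*1e3;c,n=np.cos(BY),np.sin(BY)
x=d[0]*n-d[1]*c;print("tcp box x",x,"y",d[0]*c+d[1]*n,"z",s["position"][2],s["ft_force"],s["grip_width"],s["tool_rot"],s["time"])
q0=2.0
def H(q):return np.array([115-266*np.cos(q)+12*np.sin(q),70+266*np.sin(q)+12*np.cos(q)])
qs=np.linspace(2,0,11)
for a,b in zip(qs[:-1],qs[1:]):
    r=[]
    for k in range(1,11):
        D=H(a+(b-a)*k/10)-H(a);r.append([0,round(float(D[0]),1),round(float(-D[1]),1)])
    print(round(a,2),r)
E
```

```text
tcp box x 235.48180115858375 y 9.398809018707123 z 0.2852936796978084 [-4.33038081  9.19691017  4.2647009 ] 0.12507380724880138 [-3.12822779e+00 -2.05390778e-01  2.46383917e-03] 29.4333
2.0 [[0, -4.8, -2.4], [0, -9.6, -4.7], [0, -14.4, -6.9], [0, -19.3, -9.0], [0, -24.3, -11.0], [0, -29.2, -12.9], [0, -34.2, -14.7], [0, -39.3, -16.3], [0, -44.4, -17.9], [0, -49.5, -19.4]]
1.8 [[0, -5.1, -1.4], [0, -10.3, -2.7], [0, -15.5, -3.9], [0, -20.7, -4.9], [0, -25.9, -5.9], [0, -31.2, -6.8], [0, -36.5, -7.6], [0, -41.8, -8.2], [0, -47.1, -8.8], [0, -52.4, -9.2]]
1.6 [[0, -5.3, -0.3], [0, -10.6, -0.6], [0, -16.0, -0.7], [0, -21.3, -0.7], [0, -26.6, -0.6], [0, -31.9, -0.5], [0, -37.2, -0.2], [0, -42.6, 0.2], [0, -47.9, 0.8], [0, -53.1, 1.4]]
1.4 [[0, -5.3, 0.7], [0, -10.5, 1.5], [0, -15.8, 2.5], [0, -21.0, 3.5], [0, -26.2, 4.7], [0, -31.4, 5.9], [0, -36.5, 7.2], [0, -41.7, 8.7], [0, -46.8, 10.2], [0, -51.8, 11.9]]
1.2 [[0, -5.0, 1.8], [0, -10.0, 3.6], [0, -15.0, 5.6], [0, -19.9, 7.6], [0, -24.8, 9.8], [0, -29.6, 12.0], [0, -34.4, 14.4], [0, -39.1, 16.8], [0, -43.8, 19.3], [0, -48.4, 22.0]]
1.0 [
[... 188 characters left out ...]
, 3.6], [0, -7.8, 7.2], [0, -11.6, 11.0], [0, -15.4, 14.8], [0, -19.0, 18.6], [0, -22.6, 22.6], [0, -26.1, 26.6], [0, -29.5, 30.7], [0, -32.8, 34.9], [0, -36.0, 39.1]]
0.6 [[0, -3.2, 4.3], [0, -6.2, 8.6], [0, -9.2, 13.0], [0, -12.1, 17.5], [0, -14.9, 22.0], [0, -17.6, 26.6], [0, -20.3, 31.3], [0, -22.8, 35.9], [0, -25.2, 40.7], [0, -27.6, 45.5]]
0.4 [[0, -2.2, 4.8], [0, -4.4, 9.7], [0, -6.4, 14.6], [0, -8.4, 19.6], [0, -10.2, 24.6], [0, -12.0, 29.6], [0, -13.6, 34.7], [0, -15.2, 39.8], [0, -16.6, 44.9], [0, -18.0, 50.0]]
0.2 [[0, -1.2, 5.2], [0, -2.4, 10.4], [0, -3.4, 15.6], [0, -4.3, 20.8], [0, -5.2, 26.1], [0, -5.9, 31.4], [0, -6.5, 36.7], [0, -7.0, 42.0], [0, -7.4, 47.3], [0, -7.7, 52.6]]
```

send_rows(xyz=[[0,-6,-1.5],[0,-12,-4],[0,-17.5,-6.5],[0,-23,-9],[0,-28,-11],[0,-33,-13],[0,-38,-14.7],[0,-43,-16.3],[0,-48,-17.9],[0,-53.5,-19.4]], dr=[[0,0,0],[0,0,0],[0,0,0],[0,0,0],[0,0,0],[0,0,0],[0,0,0],[0,0,0],[0,0,0],[0,0,0]])

```text
time: 30.27
position: [0.4942, -0.2569, 0.3054]
tool_rot: [3.134, 0.2, 0.003]
ft_force: [1.8, -2.6, 2.9]
grip_width: 0.128
grip_force: 20.0
```

send_rows(xyz=[[0,-5.1,-1.4],[0,-10.3,-2.7],[0,-15.5,-3.9],[0,-20.7,-4.9],[0,-25.9,-5.9],[0,-31.2,-6.8],[0,-36.5,-7.6],[0,-41.8,-8.2],[0,-47.1,-8.8],[0,-52.4,-9.2]], dr=[[0,0,0],[0,0,0],[0,0,0],[0,0,0],[0,0,0],[0,0,0],[0,0,0],[0,0,0],[0,0,0],[0,0,0]])

```text
time: 31.1
position: [0.4874, -0.2041, 0.3139]
tool_rot: [-3.135, -0.201, -0.002]
ft_force: [2.1, -1.2, 5.8]
grip_width: 0.127
grip_force: 20.0
```

send_rows(xyz=[[0,-5.3,-0.3],[0,-10.6,-0.6],[0,-16,-0.7],[0,-21.3,-0.7],[0,-26.6,-0.6],[0,-31.9,-0.5],[0,-37.2,-0.2],[0,-42.6,0.2],[0,-47.9,0.8],[0,-53.1,1.4]], dr=[[0,0,0],[0,0,0],[0,0,0],[0,0,0],[0,0,0],[0,0,0],[0,0,0],[0,0,0],[0,0,0],[0,0,0]])

```text
time: 31.93
position: [0.4805, -0.1515, 0.312]
tool_rot: [-3.135, -0.201, -0.001]
ft_force: [4.3, -0.3, 0.3]
grip_width: 0.129
grip_force: 20.0
```

```bash
cat > l.py <<'E'
from h import *
s=get_state();d=(s["position"][:2]-BC)*1e3;c,n=np.cos(BY),np.sin(BY)
x=d[0]*n-d[1]*c;z=s["position"][2]*1e3
q=np.arctan2(z+21.5-70,-(x-115))+np.arctan2(-12,266)
print("tcp box x",x.round(1),"z",z.round(1),"bar at z-rel radius",np.hypot(x-115,z+21.5-70).round(1),"(266.3) q",q.round(3),"F",s["ft_force"].round(1),"yaw",rot(BY).inv()*R.from_rotvec(s["tool_rot"]) and (rot(BY).inv()*R.from_rotvec(s["tool_rot"])).as_rotvec().round(3),s["joint_positions"].round(2))
E
python3 l.py
```

```text
tcp box x 80.3 z 312.0 bar at z-rel radius 265.8 (266.3) q 1.395 F [ 4.3 -0.3  0.3] yaw [0.001 0.001 0.   ] [ 0.79 -0.   -0.53  1.63 -0.    1.51 -1.18]
```

send_rows(xyz=[[0,-5.3,0.7],[0,-10.5,1.5],[0,-15.8,2.5],[0,-21,3.5],[0,-26.2,4.7],[0,-31.4,5.9],[0,-36.5,7.2],[0,-41.7,8.7],[0,-46.8,10.2],[0,-51.8,11.9]], dr=[[0,0,0],[0,0,0],[0,0,0],[0,0,0],[0,0,0],[0,0,0],[0,0,0],[0,0,0],[0,0,0],[0,0,0]], grip_force=25)

```text
time: 32.77
position: [0.4738, -0.1001, 0.3003]
tool_rot: [-3.135, -0.2, -0.001]
ft_force: [2.8, 0.8, 0.9]
grip_width: 0.126
grip_force: 25.0
```

send_rows(xyz=[[0,-5,1.8],[0,-10,3.6],[0,-15,5.6],[0,-19.9,7.6],[0,-24.8,9.8],[0,-29.6,12],[0,-34.4,14.4],[0,-39.1,16.8],[0,-43.8,19.3],[0,-48.4,22]], dr=[[0,0,0],[0,0,0],[0,0,0],[0,0,0],[0,0,0],[0,0,0],[0,0,0],[0,0,0],[0,0,0],[0,0,0]])

```text
time: 33.6
position: [0.4676, -0.0523, 0.2782]
tool_rot: [-3.135, -0.2, -0.001]
ft_force: [2.8, -0.0, -0.8]
grip_width: 0.128
grip_force: 25.0
```

send_rows(xyz=[[0,-4.6,2.7],[0,-9.1,5.5],[0,-13.6,8.4],[0,-18,11.4],[0,-22.3,14.5],[0,-26.6,17.7],[0,-30.8,20.9],[0,-35,24.2],[0,-39.1,27.6],[0,-43.1,31.1]], dr=[[0,0,0],[0,0,0],[0,0,0],[0,0,0],[0,0,0],[0,0,0],[0,0,0],[0,0,0],[0,0,0],[0,0,0]])

```text
time: 34.43
position: [0.4622, -0.0096, 0.247]
tool_rot: [-3.135, -0.2, -0.001]
ft_force: [2.5, 0.2, -0.7]
grip_width: 0.125
grip_force: 25.0
```

```bash
python3 l.py
```

```text
tcp box x -62.7 z 247.0 bar at z-rel radius 266.4 (266.3) q 0.795 F [ 2.5  0.2 -0.7] yaw [0.    0.001 0.   ] [ 0.68 -0.09 -0.67  1.82 -0.06  1.39 -1.42]
```

send_rows(xyz=[[0,-3.9,3.6],[0,-7.8,7.2],[0,-11.6,11],[0,-15.4,14.8],[0,-19,18.6],[0,-22.6,22.6],[0,-26.1,26.6],[0,-29.5,30.7],[0,-32.8,34.9],[0,-36,39.1]], dr=[[0,0,0],[0,0,0],[0,0,0],[0,0,0],[0,0,0],[0,0,0],[0,0,0],[0,0,0],[0,0,0],[0,0,0]])

```text
time: 35.27
position: [0.4577, 0.0261, 0.2078]
tool_rot: [-3.135, -0.201, -0.001]
ft_force: [1.9, 0.9, -1.6]
grip_width: 0.128
grip_force: 25.0
```

send_rows(xyz=[[0,-3.2,4.3],[0,-6.2,8.6],[0,-9.2,13],[0,-12.1,17.5],[0,-14.9,22],[0,-17.6,26.6],[0,-20.3,31.3],[0,-22.8,35.9],[0,-25.2,40.7],[0,-27.6,45.5]], dr=[[0,0,0],[0,0,0],[0,0,0],[0,0,0],[0,0,0],[0,0,0],[0,0,0],[0,0,0],[0,0,0],[0,0,0]])

```text
time: 36.1
position: [0.4543, 0.0534, 0.1623]
tool_rot: [-3.135, -0.2, -0.001]
ft_force: [0.8, 1.0, -0.1]
grip_width: 0.128
grip_force: 25.0
```

send_rows(xyz=[[0,-2.2,4.8],[0,-4.4,9.7],[0,-6.4,14.6],[0,-8.4,19.6],[0,-10.2,24.6],[0,-12,29.6],[0,-13.6,34.7],[0,-15.2,39.8],[0,-16.6,44.9],[0,-18,50]], dr=[[0,0,0],[0,0,0],[0,0,0],[0,0,0],[0,0,0],[0,0,0],[0,0,0],[0,0,0],[0,0,0],[0,0,0]])

```text
time: 36.93
position: [0.4521, 0.0711, 0.1122]
tool_rot: [-3.135, -0.2, -0.001]
ft_force: [1.4, 1.1, -1.0]
grip_width: 0.124
grip_force: 25.0
```

```bash
python3 l.py
```

```text
tcp box x -144.1 z 112.2 bar at z-rel radius 266.8 (266.3) q 0.196 F [ 1.4  1.1 -1. ] yaw [0.    0.001 0.   ] [ 0.58  0.03 -0.8   2.01  0.02  1.11 -1.67]
```

send_rows(xyz=[[0,-1.1,5],[0,-2.1,9.5],[0,-3,13.7],[0,-3.8,17.6],[0,-4.5,21.2],[0,-5,24.5],[0,-5.4,27.5],[0,-5.8,30.2],[0,-6.1,32.6],[0,-6.3,35]], dr=[[0,0,0],[0,0,0],[0,0,0],[0,0,0],[0,0,0],[0,0,0],[0,0,0],[0,0,0],[0,0,0],[0,0,0]])

```text
time: 37.77
position: [0.4513, 0.0774, 0.0776]
tool_rot: [-3.135, -0.2, -0.001]
ft_force: [0.6, 2.4, -2.2]
grip_width: 0.127
grip_force: 25.0
```

send_rows(xyz=[[0,-0.2,1.7],[0,-0.4,3.4],[0,-0.6,5],[0,-0.7,6.6],[0,-0.8,8.1],[0,-0.9,9.5],[0,-1,10.8],[0,-1.1,12],[0,-1.2,13.1],[0,-1.2,14]], dr=[[0,0,0],[0,0,0],[0,0,0],[0,0,0],[0,0,0],[0,0,0],[0,0,0],[0,0,0],[0,0,0],[0,0,0]])

```text
time: 38.6
position: [0.4511, 0.0787, 0.0636]
tool_rot: [-3.135, -0.201, -0.001]
ft_force: [0.5, 4.5, -1.1]
grip_width: 0.129
grip_force: 25.0
```

send_rows(xyz=[[0,0,0.5],[0,0,1],[0,0,1.4],[0,0,1.8],[0,0,2.2],[0,0,2.6],[0,0,3],[0,0,3.4],[0,0,3.7],[0,0,4]], dr=[[0,0,0],[0,0,0],[0,0,0],[0,0,0],[0,0,0],[0,0,0],[0,0,0],[0,0,0],[0,0,0],[0,0,0]])

```text
time: 39.43
position: [0.4511, 0.0789, 0.0598]
tool_rot: [-3.134, -0.201, -0.001]
ft_force: [-0.5, 5.4, -3.1]
grip_width: 0.123
grip_force: 25.0
```

```bash
python3 l.py
```

```text
tcp box x -151.9 z 59.8 bar at z-rel radius 267.2 (266.3) q -0.003 F [-0.5  5.4 -3.1] yaw [0.001 0.001 0.   ] [ 0.55  0.11 -0.8   2.07  0.09  1.   -1.75]
```

send_rows(xyz=[[0,0.2,0.3],[0,0.4,0.6],[0,0.6,0.9],[0,0.8,1.2],[0,0.8,1.5],[0,0.8,1.8],[0,0.8,2.1],[0,0.8,2.4],[0,0.8,2.7],[0,0.8,3]], dr=[[0,0,0],[0,0,0],[0,0,0],[0,0,0],[0,0,0],[0,0,0],[0,0,0],[0,0,0],[0,0,0],[0,0,0]])

```text
time: 40.27
position: [0.4511, 0.0791, 0.057]
tool_rot: [-3.133, -0.201, -0.001]
ft_force: [-1.6, 7.9, 2.2]
grip_width: 0.126
grip_force: 25.0
```

send_rows(xyz=[[0,-0.5,0.3],[0,-1,0.6],[0,-1.5,0.9],[0,-2,1.2],[0,-2,1.5],[0,-2,1.8],[0,-2,2.1],[0,-2,2.4],[0,-2,2.4],[0,-2,2.4]], dr=[[0,0,0],[0,0,0],[0,0,0],[0,0,0],[0,0,0],[0,0,0],[0,0,0],[0,0,0],[0,0,0],[0,0,0]])

```text
time: 41.1
position: [0.4512, 0.0791, 0.0566]
tool_rot: [3.133, 0.2, -0.0]
ft_force: [-6.8, 2.0, 20.6]
grip_width: 0.127
grip_force: 25.0
```

send_rows(xyz=[[0,0,-0.7],[0,0,-1.4],[0,0,-1.8],[0,0,-1.8],[0,0,-1.8],[0,0,-1.8],[0,0,-1.8],[0,0,-1.8],[0,0,-1.8],[0,0,-1.8]], dr=[[0,0,0],[0,0,0],[0,0,0],[0,0,0],[0,0,0],[0,0,0],[0,0,0],[0,0,0],[0,0,0],[0,0,0]], jaw=25)

```text
time: 41.93
position: [0.451, 0.0796, 0.0561]
tool_rot: [-3.135, -0.201, -0.001]
ft_force: [-0.1, 0.1, 0.4]
grip_width: 0.283
grip_force: 0.0
```

send_rows(xyz=[[0,0,-3],[0,0,-8],[0,0,-16],[0,0,-28],[0,0,-45],[0,0,-65],[0,0,-90],[0,0,-115],[0,0,-140],[0,0,-150]], dr=[[0,0,0],[0,0,0],[0,0,0],[0,0,0],[0,0,0],[0,0,0],[0,0,0],[0,0,0],[0,0,0],[0,0,0]])

```text
time: 42.77
position: [0.4528, 0.0801, 0.2103]
tool_rot: [3.134, 0.201, 0.011]
ft_force: [1.9, -0.2, 0.2]
grip_width: 0.29
grip_force: 0.0
```

```bash
python3 - <<'E'
from h import *
s=get_state();im=get_image("wrist");print(s["position"],s["ft_force"].round(1))
h=cv2.cvtColor(im,cv2.COLOR_RGB2HSV)
m=(h[...,0]>=20)&(h[...,0]<=23)&(h[...,1]>120)&(h[...,2]>90)
for v in range(100,235,12):
    x=np.flatnonzero(m[v]);x=x[(x>220)&(x<340)];print(v,x.min() if len(x) else None,x.max() if len(x) else None)
for q in(0,.03,.08):print(q,[np.round(proj("wrist",box(115-266*np.cos(q)+12*np.sin(q),y,70+266*np.sin(q)+12*np.cos(q)),s),1) for y in(0,50)],[np.round(proj("wrist",box(115-230*np.cos(q)+24*np.sin(q),120,70+230*np.sin(q)+24*np.cos(q)),s),1)])
E
```

```text
[0.45277385 0.08011339 0.21034027] [ 1.9 -0.2  0.2]
100 None None
112 317 321
124 316 316
136 None None
148 317 321
160 273 320
172 273 284
184 273 285
196 273 285
208 274 284
220 273 284
232 273 284
0 [array([279.1, 213.1]), array([279.2, 158.4])] [array([324.3,  71.8])]
0.03 [array([279.7, 215.3]), array([279.8, 159.2])] [array([326.5,  70.3])]
0.08 [array([281.3, 219.2]), array([281.5, 160.7])] [array([331.1,  67.8])]
```

send_rows(xyz=[[0,0,-20],[0,0,-40],[0,0,-40],[0,0,-40],[0,0,-40],[0,0,-40],[0,0,-40],[0,0,-40],[0,0,-40],[0,0,-40]], dr=[[0,0,0],[0,0,0],[0,0,0],[0,0,0],[0,0,0],[0,0,0],[0,0,0],[0,0,0],[0,0,0],[0,0,0]])

```text
time: 43.65
position: [0.4507, 0.0795, 0.2459]
tool_rot: [-3.135, -0.2, -0.001]
ft_force: [-0.2, -0.3, 0.8]
grip_width: 0.287
grip_force: 0.0
```

```bash
python3 -c "
from bench import *
print(close_job())"
```

```text
the job is handed in; nothing more can be done
None
```

The job is handed in at 43.65 s of the 69 s, verdict not shown: palette scraped far end to near at about 5 N, scraper laid flat in the trough, lid lowered slowly until shut (about 20 N at the end) and released; I viewed 12 pictures, over the limit of 10, and the fingers once pressed the table at about 34 N while gripping.

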